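# Fit the sheet guide to the three-hole punch

## Task

Fit the sheet guide to the three-hole punch: slide the nose of its square bar into the tube along the front of the punch, press the spring button on the bar flush so that it goes in under the rim of the tube, and run the guide on until the button pops out through the hole in the side of the tube. Do it by feel and never force the guide or the punch, leave the other things on the desk where they are, and let go when it has locked.

Things in the scene. Friction and masses are not known exactly. Their poses are not given: they have to be found in the camera images.
- guide_axis (a point): Loose sheet guide: plain aluminium bar, 16 x 16 mm section, lying on the desk, about 75 g. This point is on its axis (8 mm above its underside) level with its spring button. x runs along the bar to the nose, z is up, the button is on the -y face. The square section spans from 110 mm behind this point to 36 mm ahead; a round black nose, tapering from 16 to 9 mm, ends 50 mm ahead.
- guide_stop (a point): Centre of the outer face of the guide's upright stop plate (3 mm thick, 50 mm wide, 36 mm high from the bar's underside), which closes its tail end, 113 mm behind the button; same axes as guide_axis.
- button (a joint): How far the guide's button is pressed in, m: 0 out, 0.005 flush with the bar's face, 0.006 end of travel. A steel pin 8 mm across with a slightly domed end, at mid-height of the bar's -y face, standing 5 mm out of it when free; the spring takes 4 N to start and 6.5 N at flush. Its sides are straight: unless pressed in, it butts against the tube's rim; inside the tube the wall keeps it in.
- tube_root (a point): Point on the axis of the punch's guide tube, 12 mm above the desk, in the plane of the base's end face. x points along the tube, the way the guide goes in; z is up. Square steel tube, 23 x 23 mm outside, 18 x 18 mm bore, 2.5 mm walls, square-cut. Its open end (the mouth) lies 56 to 82 mm BEFORE this point (at -x): how far was set by hand with the straps and is not measured; see or feel it.
- punch: Heavy aluminium three-hole punch, does not move. Origin at the centre of its underside; base 300 mm long (x) by 82 mm, 22 mm high, three heads 62 mm high, lever raised to 125 mm. The tube is clamped along its +y edge and stands out free at the -x end. In the tube's -y wall at mid-height, 40 mm in from the mouth, is a round 11 mm hole: there the button pops out and locks the guide.
- stapler: Tan bakelite desk stapler, 150 x 36 x 50 mm, origin at the centre of its underside. Not to be disturbed.
- staple_box: Red tin staple box, 62 x 34 x 28 mm, origin at the centre of its underside. Not to be disturbed.
- paperweight: Black glass domed paperweight, 72 mm across, 38 mm high, origin at the centre of its underside. Not to be disturbed.
There are look-alikes about, which are no part of the job. Of the things that look like the part that bears guide_axis, the middle-sized one is meant.

How it is judged (in metres and radians):
On the way, in this order (a step that is already met when the one before it is completed fails the run):
1. the guide's nose is in the tube, with its button still out in front of the mouth (x of guide_axis in the frame of tube_root between -0.102 and -0.087 m and y of guide_axis in the frame of tube_root between -0.004 and 0.004 m and z of guide_axis in the frame of tube_root between -0.005 and 0.005 m), for 0.1 s.
2. the button is inside the tube, short of the hole, held down by the tube's wall (x of guide_axis in the frame of tube_root between -0.053 and -0.017 m and value of joint button above 0.0022 m), for 0.1 s.
At the end, for the whole second after the job is handed in: The guide is in the tube with its button sprung out through the hole (pressed in less than 1.5 mm), the bar's point level with the button 13 to 45 mm before tube_root (it can be out there only in the hole), within 3 mm sideways and 4 mm in height of the tube's axis, and let go (x of guide_axis in the frame of tube_root between -0.045 and -0.013 m and y of guide_axis in the frame of tube_root between -0.003 and 0.003 m and z of guide_axis in the frame of tube_root between -0.004 and 0.004 m and value of joint button below 0.0015 m); the robot touches nothing.
It fails at once if the guide is forced against the punch (over 30 N) (contact force between guide and punch above 30 N).
It fails at once if the robot leans on the punch (over 30 N) (contact force between any of the arm, the fingers and punch above 30 N).
It fails at once if a bystander is moved by more than 15 mm (distance of any of stapler, staple_box, paperweight from where it was at the start of the episode above 0.015 m).
It also fails if it takes over 64 s, if anything falls off the work surface, if the arm or the gripper's body presses on something with over 40 N, if the wrist force passes 120 N, or if a joint passes its speed limit or range.

## Robot

A 6-joint arm with a two-finger parallel gripper is mounted at the origin on the work surface. World frame = base frame: x ahead of the robot, y to its left, z up, the work surface at z = 0. Lengths are in mm, angles in rad, forces in N, time in s.
With the tool pointing down it reaches from about 375 to 900 mm from the base axis. Payload 3.1 kg.
Tool frame: the origin (TCP) lies at the very end of the fingers, on their centre line; the grasp point (between the pads) lies 19 mm behind it; z points along the fingers, y is the line along which they close (so a half turn about z gives the same grasp; the last joint's range is limited). The gripper opens to 85 mm and grips with 20 to 120 N. Pads are 22 mm wide; open, the fingers measure 114 mm over their backs; the gripper's body (76 mm by 85 mm) begins 54 mm behind the grasp point. The pads swing forward as they close: fully open they stand 13 mm farther back than shut.
Start: joints at [1.145, 0.527, 1.433, -0, 1.181, -0.178], TCP at [152.648, 606.049, 199.41] pointing down, gripper open.
Joint ranges: [-3.08, 3.08], [-0.75, 2.2], [0.22, 2.44], [-1.43, 4.57], [0, 2.65], [-2.85, 2.85]. Speed limits (rad/s): [2.79, 2.79, 3.14, 3.14, 3.14, 3.14].

## Interface

Orientations are given as a unit quaternion [w, x, y, z].
In Python, from rig import arm gives the robot as it stands. Calls block until the motion is done:
- arm.move_pose(position, orientation): joint-space move of the TCP to a pose.
- arm.servo_line(position, max_speed=150, orientation=None, max_force=None): straight line of the TCP; orientation=None keeps the orientation; max_speed is the mean speed in mm/s. With max_force (N) it stops when the force on the tool has changed by that much, and returns True; else False.
- arm.movej(angles): joint-space move.
- arm.release() and arm.close(): open the fingers fully, or close them until they stop; the grip force is fixed at half the most.
- arm.sleep(seconds).
- arm.ik(position, orientation): joint angles nearest the present ones, or None.
- arm.get_obs(): the state.
- arm.grab_frame(name): name is "side" or "top"; returns the picture (384x512x3 uint8, blue, green, red); there is no depth.
- arm.camera_info(name): a dict with "mtx" (3x3 intrinsics, pixels), "eye" and "orientation" of the camera in the world. Camera axes: x right, y up, looking along -z (the intrinsics and any distortion apply to the point x, -y, -z); pixel columns grow to the right and rows downward; lengths in mm; the calibration is good to about 2 mm. A picture is of the moment at which its call begins. camera_info takes no time and is no camera call.
A pose or a line that the arm cannot do raises arm.Unreachable and nothing moves.
- arm.hand_in(): hands the job in; it is judged then, once.
The state is a dict: "t": time; "qpos": joint angles; "qd": joint speeds; "effort": joint torques, N m; "ee_pos": TCP position; "ee_rot": TCP orientation; "wrist_force": force on the tool from outside, world axes, zero at the start; "ft_torque": the same for the moment, N m; "width": finger opening in mm; "finger_force": force on a finger pad.
Only numpy, scipy, OpenCV 4.12 (cv2) and the standard library are available. Lean on these libraries where they do the work, as an engineer would, in place of code of your own. Each camera call takes 0.05 s, during which the arm holds its last target. There are 200 camera calls.

## Working session

There is one attempt and no reset: what is moved stays moved. The work goes in short steps, each a Python script; the robot and the scene stay as the last script left them, time stands still between calls to the robot, and variables do not carry over. Pictures are saved under pics/ and viewed, at most 12 in all, crops included, and the job is handed in when it is done.

```bash
ls; mkdir -p pics
python3 - <<'E'
from rig import arm
import cv2
for n in("side","top"):
    cv2.imwrite(f"pics/{n}0.png",arm.grab_frame(n)); c=arm.camera_info(n); print(n,c)
o=arm.get_obs();print(o)
E
```

```text
pics
side {'mtx': array([[494.89546626,   0.        , 259.69812286],
       [  0.        , 494.89546626, 193.2251118 ],
       [  0.        ,   0.        ,   1.        ]]), 'eye': array([ 175.29331556, -858.68814641,  781.1410777 ]), 'orientation': array([ 0.89469997,  0.40159435, -0.08610343, -0.17555665])}
top {'mtx': array([[460.29812776,   0.        , 253.71710528],
       [  0.        , 460.29812776, 198.55474871],
       [  0.        ,   0.        ,   1.        ]]), 'eye': array([ 332.58653987,  -85.20609939, 1169.85704492]), 'orientation': array([-0.69899917, -0.05505861,  0.05056963,  0.7112042 ])}
{'t': 0.1, 'qpos': array([ 1.14548307e+00,  5.28417028e-01,  1.43378683e+00,  1.56732301e-05,
        1.18136525e+00, -1.78519560e-01]), 'qd': array([ 0.00088191, -0.00391173, -0.00018596, -0.00143467, -0.00128498,
        0.0001529 ]), 'effort': array([-3.33007665e-04, -4.43308640e+01, -1.78585464e+01, -2.74683671e-04,
        3.90188899e-03,  1.80077086e-05]), 'ee_pos': array([152.36912472, 605.41814639, 198.50056087]), 'ee_rot': array([-3.00769208e-04,  1.23086831e-01,  9.92395413e-01, -9.41374065e-04]), 'wrist_force': array([0.77192253, 0.36843441, 0.18244944]), 'ft_torque': array([-0.03925854,  0.0543786 ,  0.01303045]), 'finger_force': 0.0, 'width': 85.34619760046003}
```

View pics/top0.png

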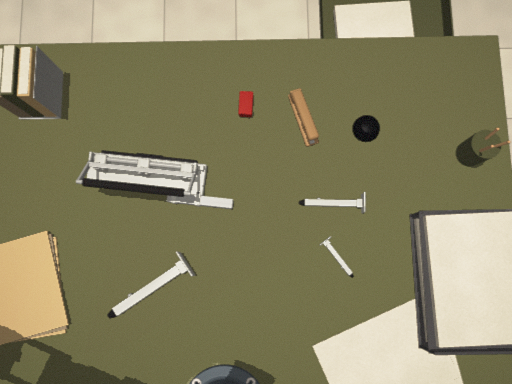

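View pics/side0.png

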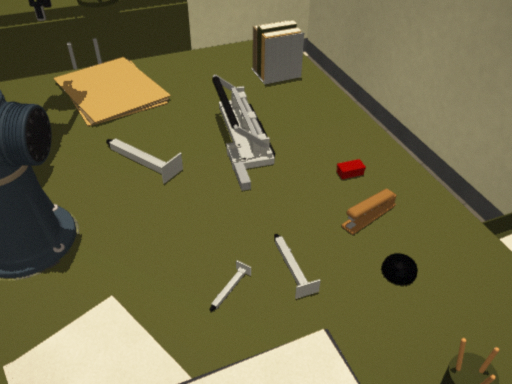

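Middle-sized look-alike choice: candidates in the top view are large (150,285), middle (333,203) and small (338,256). The large and small ones are out, so I take the middle one, nose at (301,202) and stop at (364,202). The tube mouth is near (232,204). Next is a close crop.

```bash
cat > h.py <<'E'
import numpy as np, cv2
from scipy.spatial.transform import Rotation as R
from rig import arm
def cam(n):
    c=arm.camera_info(n); q=c["orientation"]
    return c["mtx"],c["eye"],R.from_quat([q[1],q[2],q[3],q[0]]).as_matrix()
def back(n,uv,z):
    K,e,M=cam(n); d=np.linalg.inv(K)@np.array([uv[0],uv[1],1.]); d=M@(d*[1,-1,-1])
    return e+d*(z-e[2])/d[2]
def proj(n,p):
    K,e,M=cam(n); d=(M.T@(np.asarray(p,float)-e))*[1,-1,-1]; r=K@d; return r[:2]/r[2]
def quat(yaw): # tool down, tool y (closing line) at angle yaw+90deg => tool x along +-yaw
    m=np.array([[np.cos(yaw),np.sin(yaw),0],[np.sin(yaw),-np.cos(yaw),0],[0,0,-1]])
    q=R.from_matrix(m).as_quat(); return np.array([q[3],q[0],q[1],q[2]])
E
python3 - <<'E'
import cv2,numpy as np
from h import *
t=cv2.imread("pics/top0.png")
a=cv2.resize(t[180:225,290:374],None,fx=9,fy=6,interpolation=cv2.INTER_CUBIC)
a=cv2.resize(t[188:218,290:374],(756,270),interpolation=cv2.INTER_CUBIC)
b=cv2.resize(t[185:215,160:244],(756,270),interpolation=cv2.INTER_CUBIC)
cv2.imwrite("pics/c1.png",np.vstack([a,b]))
for uv,z in(((301,202),8),((364,202),18),((232,204),23),((168,198),23),((246,104),28),((304,118),40),((366,128),20)): print(uv,back("top",uv,z))
E
```

```text
(301, 202) [ 496.6442095 -199.5851123    8.       ]
(364, 202) [ 492.40054698 -357.41612954   18.        ]
(232, 204) [492.53760263 -24.49096132  23.        ]
(168, 198) [510.69877209 136.92140438  23.        ]
(246, 104) [752.56038033 -63.55045025  28.        ]
(304, 118) [ 708.0469838  -210.99089814   40.        ]
(366, 128) [ 684.81394053 -372.19426809   20.        ]
```

View pics/c1.png

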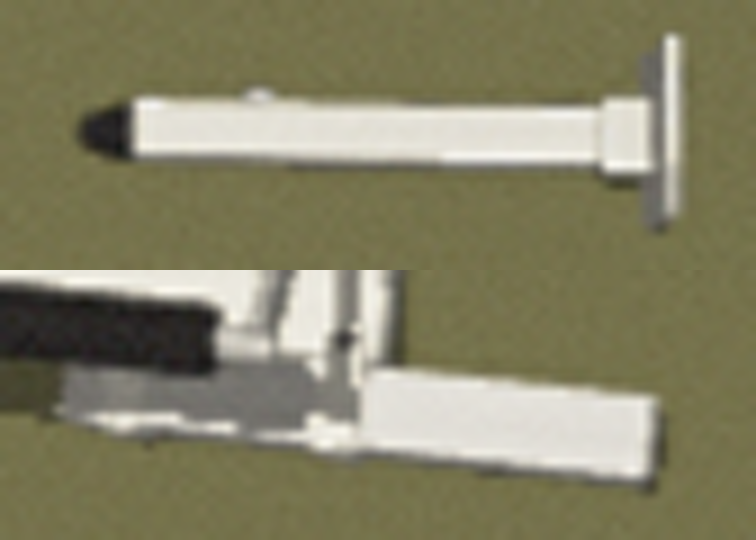

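The crop confirms the middle guide: button at top px (318.4,198), up in the image (world +x), nose at (299,202), stop at (365,202). The tube top face runs from (200,226–235) to its mouth at about (232.5,204). Next is a sub-pixel edge fit.

Run:
```python
from h import *
t=cv2.imread("pics/top0.png"); g=cv2.cvtColor(t,cv2.COLOR_BGR2GRAY).astype(float)
def edge(cols,r0,r1,sgn):
    P=[]
    for c in cols:
        y=g[r0:r1,c]; d=np.diff(y)*sgn; k=np.clip(d,0,None); k[k<10]=0
        if k.sum()>0: P.append((c,(k*(np.arange(len(k))+r0+.5)).sum()/k.sum()))
    return np.array(P)
def line(P,z,n):
    W=np.array([back("top",p,z)[:2] for p in P]); f=np.polyfit(W[:,1],W[:,0],1); r=W[:,0]-np.polyval(f,W[:,1])
    print(n,"x=%.4f*y+%.2f"%tuple(f),"rms %.2f"%r.std()); return f
gc=[c for c in range(307,356) if not 315<=c<=322]
gu=line(edge(gc,192,202,1),16,"guide +x top"); gl=line(edge(gc,203,212,-1),16,"guide -x top?")
tu=line(edge(range(203,231),190,203,1),23,"tube +x top"); tl=line(edge(range(203,231),204,215,-1),23,"tube -x top?")
def hedge(rows,c0,c1,sgn):
    o=[]
    for r in rows:
        k=np.clip(np.diff(g[r,c0:c1])*sgn,0,None); k[k<10]=0; o.append((k*(np.arange(len(k))+c0+.5)).sum()/k.sum())
    return np.median(o)
m=hedge(range(201,207),226,240,-1); print("mouth",m,back("top",(m,204),23))
s=hedge(range(194,211),360,372,-1); print("stop outer top",s,back("top",(s,202),36))
b=g[198,312:326]; print("button row",b.round()); b=g[197,312:326]; print(b.round())
n=hedge(range(200,205),300,310,1); print("nose/bar joint",n,back("top",(n,202),16))
for y in(-310,-250,-200): print("guide axis",y,np.polyval(gu,y)-8)
for y in(-25,0,40): print("tube axis",y,np.polyval(tu,y)-11.5)
```

```text
guide +x top x=0.0384*y+512.16 rms 0.25
guide -x top? x=0.0428*y+497.64 rms 0.23
tube +x top x=0.1280*y+509.61 rms 0.16
tube -x top? x=0.1285*y+486.00 rms 0.18
mouth 231.8793137254902 [492.54300791 -24.18722488  23.        ]
stop outer top 364.4318181818182 [ 489.88405799 -354.23273657   36.        ]
button row [117. 119. 120. 118. 115. 151. 196. 185. 143. 115. 118. 117. 113. 110.]
[108. 104. 108. 110. 106. 106. 117. 114. 108. 108. 107. 110. 112. 110.]
nose/bar joint 304.26732673267327 [ 495.36732883 -207.05662798   16.        ]
guide axis -310 492.2634208795092
guide axis -250 494.5668190965948
guide axis -200 496.4863176108328
tube axis -25 494.91167529884865
tube axis 0 498.1124846403971
tube axis 40 503.2337795868747
```

```bash
cat >> h.py <<'E'
YG=np.arctan2(1,0.0405); DG=np.array([np.cos(YG),np.sin(YG)])
YT=np.arctan2(1,0.128);  DT=np.array([np.cos(YT),np.sin(YT)])
def gp(s,B=np.array([494.9,-242.])): return B+s*DG     # guide point s from button
def st(m):
    o=arm.get_obs(); print(m,"t%.2f"%o["t"],"p",o["ee_pos"].round(2),"w%.1f"%o["width"],"F",o["wrist_force"].round(1),"ff%.1f"%o["finger_force"]); return o
E
python3 - <<'E'
from h import *
q=quat(YG); print(back("top",(318.5,198),8), arm.ik([*gp(-140),80],q))
for y in (YG+np.pi,): print(arm.ik([*gp(-140),80],quat(y)))
arm.close(); 
arm.move_pose([*gp(-140),80],q); st("above")
arm.servo_line([*gp(-140),7],120); o=st("down")
arm.servo_line([*gp(-118),7],40); o=st("pushed")
cv2.imwrite("pics/top1.png",arm.grab_frame("top")); s=arm.grab_frame("side"); cv2.imwrite("pics/side1.png",s)
u,v=proj("side",[*gp(-80),10]).astype(int); c=s[v-60:v+60,u-80:u+80]
cv2.imwrite("pics/c2.png",cv2.resize(c,None,fx=4,fy=4,interpolation=cv2.INTER_CUBIC))
E
```

```text
[ 506.14980387 -244.50551638    8.        ] [-8.42601703e-01  6.70883565e-01  1.54286011e+00 -4.44089210e-16
  9.27848975e-01 -8.02123825e-01]
[-8.42601703e-01  6.70883565e-01  1.54286011e+00 -4.44089210e-16
  9.27848975e-01  2.33946883e+00]
above t4.52 p [ 489.74 -381.22   80.1 ] w0.1 F [-0.1  0.2 -0.2] ff0.0
down t5.28 p [ 489.63 -382.21    7.33] w-0.3 F [-0.4 -0.4 -0. ] ff0.0
pushed t5.97 p [ 490.32 -359.94    7.08] w0.1 F [ 0.  -1.   0.4] ff0.0
```

View pics/c2.png

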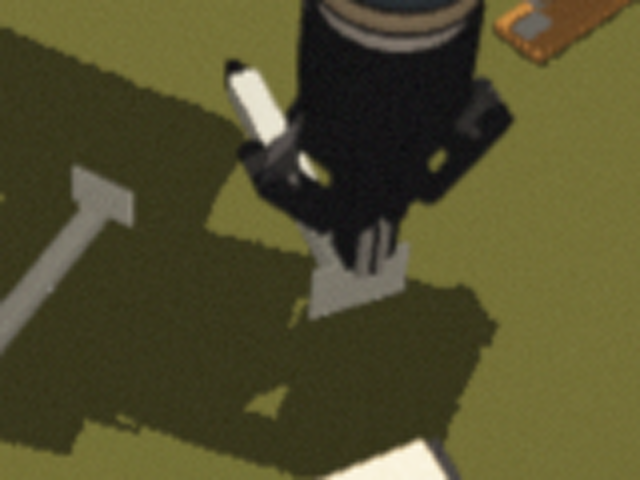

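The crop shows the closed fingertips at about (370,250) against the outer face of the stop plate, so the button lies 124 mm ahead of the tool centre. Now I grasp with the pad's front edge about 1.5 mm ahead of the button.

Run:
```python
from h import *
arm.servo_line([*gp(-124),7],100); arm.servo_line([*gp(-124),70],150)
arm.release()
arm.move_pose([*gp(-3.5),70],quat(YG))
arm.servo_line([*gp(-3.5),3],100,max_force=12); st("down")
arm.close(); st("grip")
arm.servo_line([*gp(-3.5),35],80); o=st("lift")
s=arm.grab_frame("side"); cv2.imwrite("pics/side2.png",s)
u,v=proj("side",[*gp(-30),40]).astype(int); c=s[v-60:v+60,u-80:u+80]
cv2.imwrite("pics/c3.png",cv2.resize(c,None,fx=4,fy=4,interpolation=cv2.INTER_CUBIC))
```

```text
down t9.04 p [ 495.05 -246.02    3.2 ] w85.5 F [ 0.3 -0.5  0.5] ff0.0
grip t9.81 p [ 494.74 -245.46    2.96] w0.1 F [-0.6 -1.7 -0.2] ff0.0
lift t10.36 p [ 494.9  -245.59   35.44] w-0.1 F [ 0.2  0.2 -0.8] ff0.0
```

View pics/c3.png

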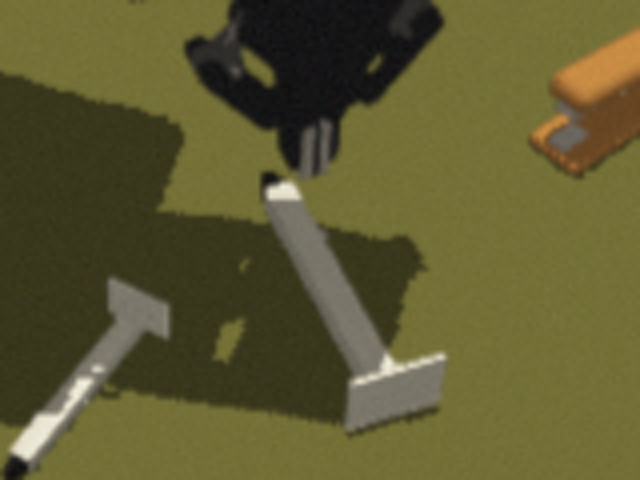

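The fingers closed on nothing and the guide still lies on the desk, with its nose at crop (270,180) and stop at (395,390). I'll clear the view and re-measure.

Run:
```python
from h import *
arm.servo_line([495,-60,150],300); arm.servo_line([420,-60,150],300)
t=arm.grab_frame("top"); cv2.imwrite("pics/top3.png",t); st("")
a=cv2.resize(t[170:240,270:390],None,fx=6,fy=6,interpolation=cv2.INTER_CUBIC); cv2.imwrite("pics/c4.png",a)
```

```text
t11.73 p [420.36 -61.48 149.49] w0.1 F [0.3 0.1 0.5] ff0.0
```

View pics/c4.png

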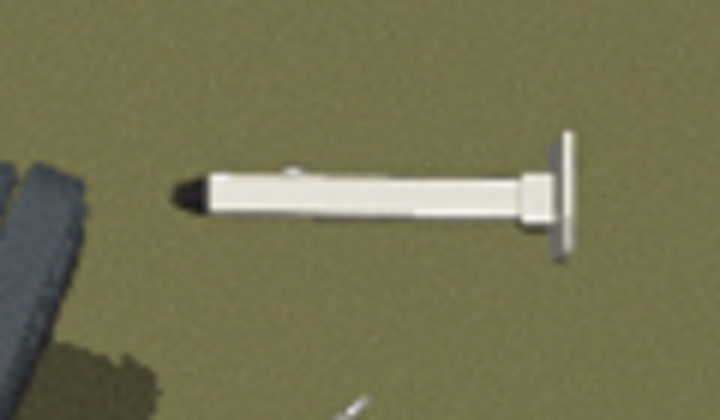

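Run:
```python
from h import *
K,e,M=cam("side"); print("top look",cam("top")[2][:,2],"side look",M[:,2])
c=proj("side",[*gp(-30),40]).astype(int)
def crop(p): return (proj("side",p)-c+[80,60]+.5)*4
print("TCP in c3 pred",crop([494.9,-245.6,35.4]))
def full(x,y): return np.array([x,y])/4-.5+c-[80,60]
for n,p,z in(("nose tip",(264,180),8),("stop lower left",(348,432),0),("stop lower right",(440,408),0),("stop top right",(445,355),36)):
    print(n,back("side",full(*p),z))
for n,p,z in(("nose tip",(172,195),8),("stop outer top",(575,190),36),("stop topmid bar",(520,197),16),("button",(292,170),8)):
    print("top",n,back("top",(p[0]/6-.5+270,p[1]/6-.5+170),z))
```

```text
top look [-0.14901208 -0.00504118  0.98882253] side look [-0.29507858 -0.68838085  0.66261636]
TCP in c3 pred [303.57839195 211.90555948]
nose tip [ 496.57638673 -194.01307998    8.        ]
stop lower left [ 470.04173583 -354.72446161    0.        ]
stop lower right [ 517.74678419 -358.67075746    0.        ]
stop top right [ 518.62992237 -354.99270016   36.        ]
top nose tip [ 496.77280496 -192.37268402    8.        ]
top stop outer top [ 491.93388727 -356.57778286   36.        ]
top stop topmid bar [ 492.17993986 -338.08340734   16.        ]
top button [ 506.59473779 -243.67257047    8.        ]
```

Run:
```python
from h import *
print(arm.get_obs()["ee_rot"], quat(YG), quat(YG))
out=[]
for f,n,p in(("side1","side",[490.3,-359.9,7.1]),("top1","top",[490.3,-359.9,7.1]),("side2","side",[494.9,-245.6,35.4]),("top3","top",[420.4,-61.5,149.5])):
    im=cv2.imread(f"pics/{f}.png"); im=cv2.convertScaleAbs(im,alpha=1.5,beta=30); k=proj(n,p); c=k.astype(int); S=5
    y0,x0=max(c[1]-28,0),c[0]-39
    cr=cv2.resize(im[y0:y0+56,x0:x0+78],None,fx=S,fy=S,interpolation=cv2.INTER_CUBIC)
    for dz,col in((0,(0,0,255)),(19,(0,255,255)),(73,(255,0,0))):
        w=(proj(n,np.add(p,[0,0,dz]))-[x0,y0]+.5)*S; cv2.drawMarker(cr,tuple(w.astype(int).tolist()),col,0,14,1)
    out.append(cv2.resize(cr,(390,280)))
cv2.imwrite("pics/c5.png",np.vstack([np.hstack(out[:2]),np.hstack(out[2:])]))
```

```text
[ 9.52533728e-05  7.22171138e-01  6.91714419e-01 -2.16260943e-05] [0.         0.72127208 0.69265185 0.        ] [0.         0.72127208 0.69265185 0.        ]
```

View pics/c5.png

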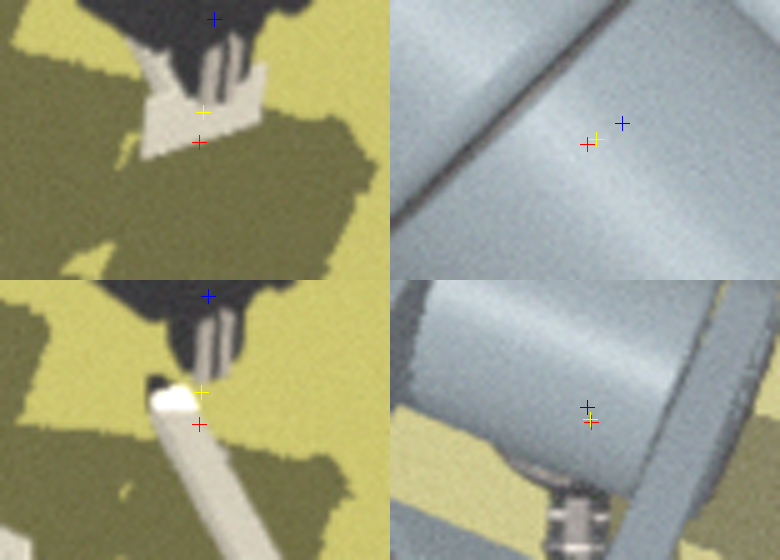

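The side crops show the fingertips about 8.5 px above the predicted TCP in both frames, and the guide never moved. The finger ends are therefore not where ee_pos suggests, so I'll feel for the desk and look at the tips there.

Run:
```python
from h import *
q=quat(YG)
arm.move_pose([450,-130,45],q); o=st("above"); print(o["qpos"].round(4))
print(arm.servo_line([450,-130,-15],60,max_force=5)); o=st("touch")
s=arm.grab_frame("side"); cv2.imwrite("pics/side4.png",s); cv2.imwrite("pics/top4.png",arm.grab_frame("top"))
arm.servo_line([450,-130,45],150); st("up")
p=o["ee_pos"]; k=proj("side",p); x0,y0=k.astype(int)-[50,40]
cr=cv2.resize(cv2.convertScaleAbs(s[y0:y0+75,x0:x0+100],alpha=1.7,beta=30),None,fx=8,fy=8,interpolation=cv2.INTER_CUBIC)
w=(k-[x0,y0]+.5)*8; cv2.drawMarker(cr,tuple(w.astype(int).tolist()),(0,0,255),0,14,1); cv2.imwrite("pics/c6.png",cr); print(x0,y0)
```

```text
above t12.32 p [ 449.92 -129.98   44.53] w-0.2 F [-0.4  0.5  0.4] ff0.0
[-5.2070e-01  5.9500e-01  1.9492e+00  3.0000e-04  5.9930e-01 -4.7960e-01]
False
touch t13.47 p [ 450.18 -130.13  -14.79] w-0.1 F [-0.3  0.9 -0.1] ff0.0
up t14.12 p [ 450.02 -130.02   45.17] w-0.0 F [-0.5 -0.3 -0.5] ff0.0
193 188
```

View pics/c6.png

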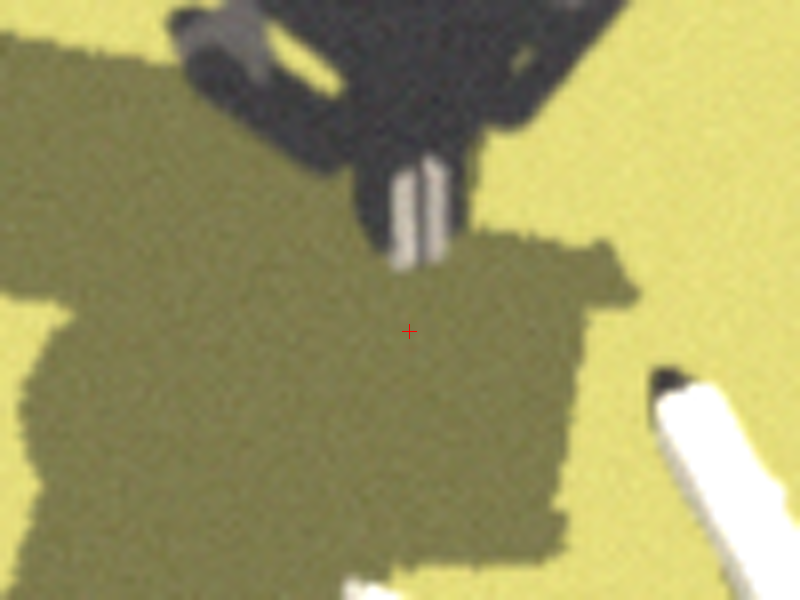

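The tips, at crop (418,267), are still clear of the desk with ee_pos z = -15. I'll go on feeling downward.

Run:
```python
from h import *
arm.servo_line([450,-130,-10],150)
print(arm.servo_line([450,-130,-45],30,max_force=4)); o=st("touch"); p=o["ee_pos"]
s=arm.grab_frame("side"); cv2.imwrite("pics/side5.png",s); 
arm.servo_line([450,-130,20],150); st("up")
k=proj("side",p); print(k)
s4=cv2.imread("pics/side4.png"); d=cv2.matchTemplate(s[150:330,150:330],s4[203:224,236:254],cv2.TM_CCOEFF_NORMED); _,m,_,l=cv2.minMaxLoc(d)
tip=np.array([193+418/8-.5,188+268/8-.5])+np.array(l)+150-[236,203]
print(m,"tip px",tip,back("side",tip,0))
```

```text
True
touch t15.39 p [ 450.03 -130.01  -31.84] w0.1 F [-1.2  0.2  6. ] ff3.2
up t15.94 p [ 450.02 -130.01   19.83] w0.1 F [-0.5 -0.2 -0.8] ff0.0
[243.72263113 234.16619896]
0.9230587482452393 tip px [244.75 227.  ] [ 449.26518715 -139.00574774    0.        ]
```

The finger ends sit about 31.5 mm above the reported TCP. I'll redo the push and grasp with that offset.

```bash
echo 'ZO=-31.5  # command = true tip height + ZO' >> h.py
python3 - <<'E'
from h import *
q=quat(YG)
arm.servo_line([450,-130,60],250); arm.move_pose([*gp(-142),40],q)
arm.servo_line([*gp(-142),8+ZO],120,max_force=6); st("down")
arm.servo_line([*gp(-118),8+ZO],40,max_force=10); o=st("pushed")
arm.servo_line([*gp(-124),8+ZO],100); arm.servo_line([*gp(-124),30],200)
arm.release(); arm.move_pose([*gp(-3.5),30],q)
arm.servo_line([*gp(-3.5),3.5+ZO],100,max_force=8); st("down")
arm.close(); st("grip")
arm.servo_line([*gp(-3.5),23.5+ZO],80); o=st("lift")
s=arm.grab_frame("side"); cv2.imwrite("pics/side6.png",s)
u,v=proj("side",[*gp(-30),20]).astype(int); c=s[v-50:v+50,u-60:u+60]
cv2.imwrite("pics/c7.png",cv2.resize(c,None,fx=6,fy=6,interpolation=cv2.INTER_CUBIC))
E
```

```text
down t17.94 p [ 489.56 -383.68  -23.22] w0.3 F [-0.6 -0.5  1.4] ff0.0
pushed t18.69 p [ 490.18 -359.8   -23.54] w0.1 F [-0.7  0.1 -0.6] ff0.0
down t21.43 p [ 494.93 -246.    -27.98] w85.6 F [0.5 0.3 0.2] ff0.0
grip t22.07 p [ 494.73 -245.61  -27.32] w14.3 F [-1.6 -0.2  5.4] ff59.6
lift t22.48 p [ 495.24 -245.81   -7.25] w14.4 F [ 0.1  0.9 -0.8] ff58.9
```

View pics/c7.png

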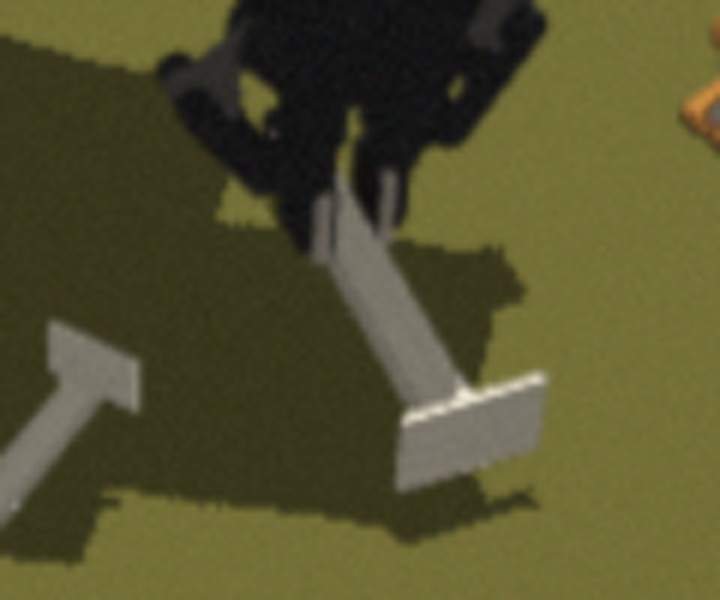

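The bar is held (width 14.4, 59 N), with the stop hanging level behind. I'll carry it to the tube and start in gently.

```bash
cat >> h.py <<'E'
M0=np.array([497.95-0.128*24.2,-24.2]); NT=np.array([-DT[1],DT[0]])   # NT = tube +y (left of travel)
def tp(b,lat=0): return M0+DT*(b-9.5)+NT*lat   # tool centre for button at b from the mouth (b<0 before)
def fr(o): F=o["wrist_force"]; return "ax %.1f lat %.1f z %.1f"%(F[:2]@DT,F[:2]@NT,F[2])
ZI=-23.6
E
python3 - <<'E'
from h import *
q=quat(YT)
arm.servo_line([*gp(-3.5),10],150); arm.move_pose([*tp(-64),10],q); arm.servo_line([*tp(-64),ZI],100); o=st("pre"); print(fr(o))
for n in("top","side"): cv2.imwrite(f"pics/{n}7.png",arm.grab_frame(n))
h=arm.servo_line([*tp(-36),ZI],25,max_force=5); o=st("in14"); print(h,fr(o),"b",(o["ee_pos"][:2]-M0)@DT+9.5)
cv2.imwrite("pics/side8.png",arm.grab_frame("side"))
a=[]
for n in("side7","top7","side8"):
    im=cv2.imread(f"pics/{n}.png"); c=proj(n[:-1],[*M0,12]).astype(int)
    a.append(cv2.resize(cv2.convertScaleAbs(im[c[1]-25:c[1]+35,c[0]-33:c[0]+33],alpha=1.5,beta=20),None,fx=4,fy=4,interpolation=cv2.INTER_CUBIC))
cv2.imwrite("pics/c8.png",np.hstack(a))
E
```

```text
pre t23.92 p [485.56 -97.96 -23.99] w14.2 F [ 0.2  0.6 -1.7] ff58.8
ax 0.6 lat -0.1 z -1.7
in14 t25.28 p [489.95 -70.12 -23.47] w14.3 F [ 1.6 -5.  -1.5] ff58.8
False ax -4.8 lat -2.2 z -1.5 b -36.66782171032553
```

View pics/c8.png

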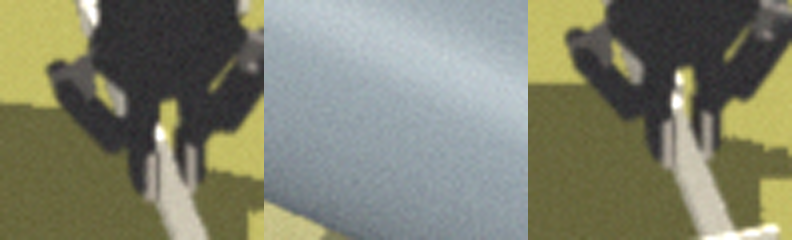

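The nose is hidden behind the gripper, so I work by feel. Contact shows ax -4.8 N and lateral -2.2 N, so I'll probe small lateral and vertical shifts.

Run:
```python
from h import *
def b(o): return "b %.2f z %.2f lat %.2f"%((o["ee_pos"][:2]-M0)@DT+9.5,o["ee_pos"][2],(o["ee_pos"][:2]-M0)@NT)
def avg():
    F=np.mean([arm.get_obs()["wrist_force"] for _ in range(1)],0); return F
for lat,dz in((0,0),(-.8,0),(-1.6,0),(-.8,.8),(-.8,-.8)):
    arm.servo_line([*tp(-36,lat),ZI+dz],10); arm.sleep(.1); o=arm.get_obs(); print(lat,dz,fr(o),b(o),"t%.1f"%o["t"])
```

```text
0 0 ax -5.5 lat -0.5 z -0.9 b -36.66 z -23.45 lat -1.02 t25.7
-0.8 0 ax -4.1 lat -1.2 z -0.5 b -36.58 z -23.53 lat -1.07 t26.0
-1.6 0 ax -0.6 lat -0.8 z -0.3 b -35.64 z -23.65 lat -1.34 t26.4
-0.8 0.8 ax 0.6 lat -2.5 z -1.9 b -35.82 z -22.78 lat -1.25 t26.8
-0.8 -0.8 ax 0.3 lat -3.3 z 0.1 b -36.03 z -24.28 lat -1.15 t27.2
```

Run:
```python
from h import *
lat,dz=-1.5,0.
tgt=-36.
for i in range(22):
    tgt=min(tgt+2.5 if tgt<-8 else tgt+1,3)
    h=arm.servo_line([*tp(tgt,lat),ZI+dz],20,max_force=9); o=arm.get_obs()
    F=o["wrist_force"]; ax,fl,fz=F[:2]@DT,F[:2]@NT,F[2]
    p=o["ee_pos"]; bb=(p[:2]-M0)@DT+9.5
    print("t%.1f tgt %.1f b %.2f lat %.2f z %.2f | ax %.1f lat %.1f z %.1f w%.1f"%(o["t"],tgt,bb,(p[:2]-M0)@NT,p[2],ax,fl,fz,o["width"]),h)
    if ax<-8: break
    lat+=np.clip(.12*fl,-.4,.4); dz+=np.clip(.12*(fz+.7),-.3,.3)
```

```text
t27.4 tgt -33.5 b -33.44 lat -1.28 z -23.62 | ax -0.5 lat -2.6 z 0.6 w14.2 False
t27.7 tgt -31.0 b -30.71 lat -1.33 z -23.54 | ax 0.7 lat -2.2 z -0.5 w14.1 False
t28.0 tgt -28.5 b -28.08 lat -1.33 z -23.54 | ax 0.9 lat -0.6 z -0.9 w14.4 False
t28.3 tgt -26.0 b -25.70 lat -1.46 z -23.54 | ax -0.6 lat -0.9 z -0.8 w14.5 False
t28.5 tgt -23.5 b -23.31 lat -1.87 z -23.52 | ax -0.4 lat 0.4 z -0.6 w14.4 False
t28.8 tgt -21.0 b -20.85 lat -2.09 z -23.46 | ax -0.8 lat 0.1 z -0.9 w14.0 False
t29.1 tgt -18.5 b -18.37 lat -2.14 z -23.48 | ax -0.9 lat -0.0 z -0.4 w14.1 False
t29.4 tgt -16.0 b -15.87 lat -2.15 z -23.44 | ax 0.2 lat 0.2 z 0.1 w14.3 False
t29.6 tgt -13.5 b -13.34 lat -2.12 z -23.32 | ax 0.7 lat 0.6 z -1.3 w14.1 False
t29.9 tgt -11.0 b -10.86 lat -2.08 z -23.42 | ax 0.7 lat 1.0 z -0.7 w14.1 False
t30.2 tgt -8.5 b -8.35 lat -1.91 z -23.43 | ax 0.0 lat 0.3 z -0.8 w14.3 False
t30.5 tgt -6.0 b -5.86 lat -1.90 z -23.43 | ax -0.5 lat -1.0 z -0.6 w14.5 False
t30.7 tgt -5.0 b -4.97 lat -2.09 z -23.41 | ax 0.4 lat 1.1 z -0.3 w14.2 False
t31.0 tgt -4.0 b -3.96 lat -1.89 z -23.37 | ax 0.6 lat -0.2 z -1.4 w14.1 False
t31.2 tgt -3.0 b -2.94 lat -1.96 z -23.45 | ax -1.3 lat -0.6 z -1.0 w14.2 False
t31.5 tgt -2.0 b -1.94 lat -2.05 z -23.49 | ax -0.6 lat -0.3 z -1.4 w14.3 False
t31.7 tgt -1.0 b -1.67 lat -2.09 z -23.50 | ax -4.5 lat 0.6 z -1.1 w14.3 False
t32.0 tgt 0.0 b -1.64 lat -2.15 z -23.49 | ax -10.1 lat 1.0 z 0.5 w14.2 False
```

The pads met the rim at b ≈ -1.65, as predicted, so the button's front is under the rim. Next I release and push on the stop plate.

```bash
cat >> h.py <<'E'
def pp(b,lat=-2.0): return M0+DT*(b-124)+NT*lat   # tool centre, closed fingers on the stop, button at b
def push(tgts,zc,lim,v):
    for tg in tgts:
        h=arm.servo_line([*pp(tg),zc],v,max_force=lim); o=arm.get_obs(); F=o["wrist_force"]; p=o["ee_pos"]
        print("t%.1f tgt %.1f b %.2f | ax %.1f lat %.1f z %.1f"%(o["t"],tg,(p[:2]-M0)@DT+124,F[:2]@DT,F[:2]@NT,F[2]),h)
        if F[:2]@DT<-lim+1: return False
    return True
E
python3 - <<'E'
from h import *
arm.servo_line([*tp(-1.3,-2.0),-23.5],20); print(fr(arm.get_obs()))
arm.release(); arm.servo_line([*tp(-1.3,-2.0),35],200)
arm.close(); arm.servo_line([*pp(-14),35],250,orientation=quat(YT)); arm.servo_line([*pp(-14),6+ZO],150,max_force=6); st("behind")
push([-5,-3,-2,-1,0,1,2,3,4,5,6,8],6+ZO,12,25)
s=arm.grab_frame("side"); cv2.imwrite("pics/side9.png",s)
u,v=proj("side",[*pp(60),12]).astype(int)
cv2.imwrite("pics/c9.png",cv2.resize(s[v-70:v+50,u-70:u+70],None,fx=5,fy=5,interpolation=cv2.INTER_CUBIC))
E
```

```text
ax -4.3 lat 0.4 z -0.1
behind t35.33 p [ 479.24 -160.16  -25.52] w0.2 F [ 0.4 -0.5  0.3] ff0.0
t35.8 tgt -5.0 b -4.89 | ax -0.7 lat -0.0 z -0.1 False
t36.1 tgt -3.0 b -3.17 | ax -1.2 lat 1.4 z 0.2 False
t36.3 tgt -2.0 b -2.78 | ax -3.5 lat -0.7 z -0.1 False
t36.6 tgt -1.0 b -1.88 | ax -4.8 lat -0.5 z 0.4 False
t36.8 tgt 0.0 b -1.04 | ax -5.9 lat 0.2 z 0.9 False
t37.1 tgt 1.0 b 0.13 | ax -5.0 lat -0.7 z 1.5 False
t37.3 tgt 2.0 b 0.83 | ax -5.3 lat -1.2 z 0.6 False
t37.6 tgt 3.0 b 1.71 | ax -6.5 lat -1.9 z 1.0 False
t37.8 tgt 4.0 b 2.59 | ax -6.7 lat 0.0 z 1.2 False
t38.1 tgt 5.0 b 3.47 | ax -8.0 lat -1.6 z 1.3 False
t38.3 tgt 6.0 b 4.33 | ax -7.3 lat -1.6 z 1.3 False
t38.6 tgt 8.0 b 6.29 | ax -6.4 lat -1.2 z 1.9 False
```

View pics/c9.png

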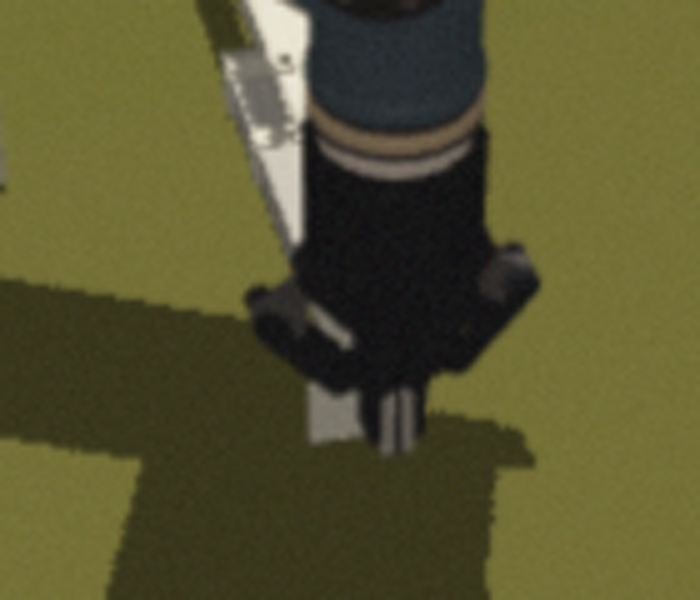

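The guide is going in at a steady 5–8 N, but the fingers at (398,450) sit right of the plate, whose left edge is at 308 (centre about 361). I'll recentre and go on.

Run:
```python
from h import *
import h
u,v=proj("side",[*pp(60),12]).astype(int); f=lambda x,y:(x/5-.5+u-70,y/5-.5+v-70)
c=back("side",f(308,443),4); ft=back("side",f(398,453),6)
print("corner",c,"lat",(c[:2]-M0)@NT,"finger",ft,"lat",(ft[:2]-M0)@NT)
L=np.clip((c[:2]-M0)@NT-25-((ft[:2]-M0)@NT+2.0),-2,12); print("L",L)
zc=6+ZO
arm.servo_line([*pp(0),zc],80); arm.servo_line([*pp(0,L),zc],80); _p=h.pp
h.pp=lambda b,lat=L:_p(b,lat)
push([7,10,14,18,22,26,30,33,35],zc,15,30)
```

```text
corner [ 451.1212295  -124.17327656    4.        ] lat 30.684246987722446 finger [ 485.12225867 -146.69730082    6.        ] lat -5.901365602212211
L 9.585612589934657
t39.6 tgt 7.0 b 7.07 | ax -0.5 lat 0.0 z -0.4 False
t39.8 tgt 10.0 b 9.36 | ax -4.3 lat -0.7 z 1.1 False
t40.1 tgt 14.0 b 13.37 | ax -4.6 lat -0.2 z 0.3 False
t40.4 tgt 18.0 b 17.43 | ax -4.4 lat -2.0 z 1.5 False
t40.7 tgt 22.0 b 21.37 | ax -5.5 lat -2.4 z 1.2 False
t40.9 tgt 26.0 b 25.27 | ax -4.7 lat -0.5 z 2.2 False
t41.2 tgt 30.0 b 29.15 | ax -5.3 lat -1.4 z 1.2 False
t41.5 tgt 33.0 b 31.94 | ax -5.9 lat -2.4 z 2.8 False
t41.7 tgt 35.0 b 33.61 | ax -7.0 lat -2.8 z 3.0 False
```

Run:
```python
from h import *
import h
_p=h.pp; h.pp=lambda b,lat=7.:_p(b,lat)
push(np.arange(36,46,1),6+ZO,13,20)
```

```text
t42.0 tgt 36.0 b 35.41 | ax -5.2 lat -1.3 z 1.7 False
t42.3 tgt 37.0 b 36.28 | ax -6.8 lat -1.4 z 1.8 False
t42.5 tgt 38.0 b 38.52 | ax -2.0 lat -0.7 z 1.6 False
t42.8 tgt 39.0 b 39.45 | ax -2.1 lat -0.3 z 0.5 False
t43.0 tgt 40.0 b 40.35 | ax -1.6 lat -0.4 z 0.4 False
t43.3 tgt 41.0 b 41.17 | ax 0.1 lat 0.6 z 1.0 False
t43.5 tgt 42.0 b 41.41 | ax -4.8 lat 1.4 z 1.4 False
t43.8 tgt 43.0 b 41.57 | ax -8.6 lat 1.8 z 1.0 False
t44.0 tgt 44.0 b 41.72 | ax -12.5 lat 2.3 z 2.5 False
```

The force drops at b ≈ 38.5 (the button pops) and there is a firm stop at 41.4, so it is locked. I'll back off and check.

Run:
```python
from h import *
arm.servo_line([*pp(25,7),6+ZO],120); arm.servo_line([*pp(25,7),60],200); arm.servo_line([*pp(-90,7),90],250); o=st("away")
a=[]
for n in("side","top"):
    s=arm.grab_frame(n); cv2.imwrite(f"pics/{n}10.png",s); u,v=proj(n,[*(M0-DT*10),12]).astype(int)
    a.append(cv2.resize(s[v-45:v+45,u-40:u+40],None,fx=5,fy=5,interpolation=cv2.INTER_CUBIC))
cv2.imwrite("pics/c10.png",np.hstack(a))
```

```text
away t45.52 p [ 459.34 -234.05   88.62] w0.2 F [-0.3  0.6 -0.6] ff0.0
```

View pics/c10.png

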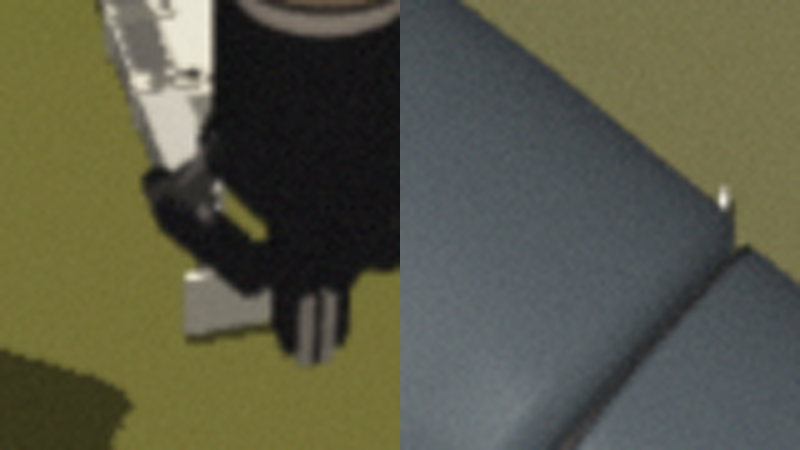

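The stop plate stays in place at (185–270, 270–340), the arm is clear of everything, and the force trace showed the pop and then the hard stop. I'm handing in.

```bash
python3 -c "
from rig import arm
print(arm.hand_in())"
```

```text
the job is handed in; nothing more can be done
None
```

I handed the job in with the guide in the tube, released and the arm clear; by feel the button locked in the hole (pop at about 38.5 mm, firm stop at 41.4 mm), but the arm hid the button in the last pictures and hand-in returned no verdict.

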